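# Heft the spent-battery caddies and re-tip the one that is not empty

## Task

Both blue battery caddies have been tipped out, but one still has a spent cell hidden under its hood. Lift the caddies level by their fins to feel which one is too heavy, tip that one, front down, so that the cell rolls out into the red tray, and set each caddy you lifted back upright where it stood. Do not tip the empty caddy to find out, and leave the white handheld meter alone.

Things in the scene. Friction and masses are not known exactly. Their poses are not given: they have to be found in the camera images.
- chute_a: Blue hooded caddy, 120 (x) x 76 (y), hood top 80 mm high, 0.15 kg empty. White grip fin on the hood along x: 60 long, 14 thick (y), 45 tall, top 125 mm above the desk; pinch across y from above. Origin: fin centre, 106 mm above underside. z up; -x to the open front, roughly towards the robot. Lip at x -75, z -69 mm from origin; lowest front corner x -75, z -106 mm.
- chute_b: The other caddy, identical outside, same frame. In each, a pocket under the hood's rear, then a 22 degree ramp up to the lip. One of the two, either, holds a spent D cell (0.14 kg cylinder, 33 mm across, 60 mm long, lying crosswise), so weighs about 0.29 kg. Tipped about 45 degrees, front (-x) down, the cell rolls out over the lip and away along -x.
- tray: Red open tray fixed on the desk, 220 mm (its x) by 240 mm (its y), walls 45 mm high and 4 mm thick, empty at the start. Origin at the centre of its underside, on the desk; z up.
- meter: White handheld meter lying on the desk to the right of the caddies, 75 mm (its x) by 165 mm (its y) by 29 mm high, 0.32 kg, a bystander. Origin at the centre of its underside.
Not all that is in view belongs to the job. Leave any orange or purple look-alike of the part that bears chute_a alone.

How it is judged:
By the outcome, as a careful person would: the job done as asked, in the order asked, and still so for the second after the job is handed in, with the robot touching nothing.
It also fails if it takes over 69 s, if anything falls off the work surface, if the arm or the gripper's body presses on something with over 40 N, if the wrist force passes 120 N, or if a joint passes its speed limit or range.

## Robot

A 7-joint arm with a two-finger parallel gripper is mounted at the origin on the work surface. World frame = base frame: x ahead of the robot, y to its left, z up, the work surface at z = 0. Lengths are in mm, angles in degrees, forces in N, time in s.
With the tool pointing down it reaches from about 350 to 900 mm from the base axis. Payload 19.9 kg.
Tool frame: the origin (TCP) lies between the finger pads; the fingertips stand bot.tips_ahead ahead of it and the grasp point (between the pads) lies 8 mm behind it (bot.tips_ahead is the distance from the TCP to the fingertips, in mm); z points along the fingers, y is the direction in which the jaws open and shut (so a half turn about z gives the same grasp; the last joint's range is limited). The gripper opens to 94 mm and grips with 3 to 60 N. Pads are 16 mm wide; open, the fingers measure 119 mm over their backs; the gripper's body (75 mm by 177 mm) begins 78 mm behind the grasp point.
Start: joints at [-76.977, 23.915, -0.59, 92.452, 0.269, 63.638, -3.037], TCP at [165.974, 602.538, 216.425] pointing down, gripper open.
Joint ranges: [-161.28, 161.28], [-22.2, 115.67], [-73.04, 71.86], [3.21, 147.25], [-68.34, 248.33], [10.77, 114.83], [-161.83, 161.83]. Speed limits (degrees/s): [108.29, 108.29, 136.94, 136.94, 172.46, 172.46, 172.46].

## Interface

Orientations are given as [roll, pitch, yaw] about the fixed x, y, z axes, in that order (R = Rz(yaw) Ry(pitch) Rx(roll)).
In Python, from workcell import bot gives the robot as it stands.
- The arm moves only by the shell command python3 -m handwheel 'ROWS' [FORCE]. ROWS is JSON, one flat list of numbers, 7 for each row, row after row: the turn, a rotation vector about the tool's x, y, z in degrees, then the shift along the tool's x, y, z in m, then the opening in per cent of the stroke, from 0 (shut) to 100 (fully open). A call has 1 to 8 rows; each row is the pose to reach, as a shift and turn from the pose commanded when the call began, along the tool's axes at that moment; what a row does not reach only later rows make up. A row lasts 1/10 s, in which the tool goes at most 50 mm and 8.59 degrees, less where a joint would pass 70% of its speed; a pose out of reach is approached as far as the arm can. A call with a gripper value outside its range is refused whole. The fingers move at their own pace and stop on an object; FORCE is the grip in N (left out, the last holds). Time passes only in rows, so rows that repeat a pose let the fingers close. It gives the time, the measured TCP pose, the force and the opening at its end, in the units of the state.
- bot.get_state(): the state, without advancing time (a new reading comes with each control period).
- bot.read_camera(name): name is "scene" or "top" or "wrist"; returns (picture, depth): 420x560x3 uint8, red, green, blue; 420x560 float32, mm along the optical axis (not along the pixel's ray), 0 where there is no reading.
- bot.get_calibration(name): a dict with "vertical_fov" (degrees; the focal length in pixels is half the picture's height over the tangent of half this angle, whatever the lens; pixels are square), "cx", "cy" (the principal point, pixels), "k1" (the pictures are not rectified: a ray, as slopes to the right and down, at radius r is drawn at 1 + k1 r^2 times it, then the intrinsics apply), "T" (4x4, takes a point from camera to world coordinates). Camera axes: x right, y down, z forward; pixel columns grow to the right and rows downward; lengths in mm; the calibration is good to about 2 mm. A picture is of the moment at which its call begins: read the wrist's pose just before it. get_calibration takes no time and is no camera call; for the wrist camera it gives the pose at the moment of the call.
- bot.close_job(): hands the job in, once; it reports no verdict.
The state is a dict: "time_s": time; "joint_pos": joint angles; "joint_vel": joint speeds; "effort": joint torques, N m; "position": TCP position; "eef_rot": TCP orientation; "force": force on the tool from outside, world axes, zero at the start; "wrist_torque": the same for the moment, N m; "gripper_width": opening from 0.0 (shut) to 1.0 (fully open).
Only numpy, scipy, OpenCV 4.12 (cv2) and the standard library are available. Lean on these libraries where they do the work, as an engineer would, in place of code of your own. Each camera call takes 0.05 s, during which the arm holds its last target. There are 200 camera calls.

## Working session

There is one attempt and no reset: what is moved stays moved. The work goes in short steps, Python scripts to look and compute and a shell command to move; the robot and the scene stay as the last step left them, time stands still between calls to the robot, and variables do not carry over. Pictures are saved under pics/ and viewed, about 8 in all and at most 12, crops included, and the job is handed in when it is done.

```bash
ls; mkdir -p pics; python3 - <<'E'
from workcell import bot
import cv2
s=bot.get_state();print(s, bot.tips_ahead)
for n in("scene","top"):
    p,d=bot.read_camera(n);cv2.imwrite(f"pics/{n}0.png",p[:,:,::-1]);import numpy as np;np.savez(f"{n}0.npz",p=p,d=d)
    print(n,bot.get_calibration(n))
E
```

```text
pics
{'time_s': 0.0, 'joint_pos': array([-76.9773745 ,  23.94781164,  -0.59129836,  92.48453465,
         0.26876918,  63.63809657,  -3.03533302]), 'joint_vel': array([ 0.03968831, -0.14260457, -0.05408449,  0.06114183, -0.07503281,
       -0.06733828, -0.00158351]), 'effort': array([ 9.86702471e-04, -8.51242447e+01,  6.39253166e-01, -4.26012039e+01,
       -4.88653919e-02,  1.82852650e-02,  1.17193317e-04]), 'position': array([165.88067731, 602.21430034, 215.83493532]), 'eef_rot': array([-1.79931071e+02,  4.32386426e-03,  1.64602079e+02]), 'force': array([-0.00614768,  0.96133311,  1.35676462]), 'wrist_torque': array([ 0.02708921, -0.01810069,  0.01378752]), 'gripper_width': 0.998706304321786} 11.0
scene {'vertical_fov': 43.87352374285777, 'cx': 276.21183303694346, 'cy': 206.69031065104983, 'k1': 0.03992901183961707, 'T': array([[-2.63812874e-01,  8.22489109e-01, -5.03899228e-01,
         1.23813781e+03],
       [ 9.64573701e-01,  2.25269524e-01, -1.37299734e-01,
         1.16642474e+02],
       [ 5.85603305e-04, -5.22269381e-01, -8.52780365e-01,
         1.28448359e+03],
       [ 0.00000000e+00,  0.00000000e+00,  0.00000000e+00,
         1.00000000e+00]])}
top {'vertical_fov': 53.38887617955475, 'cx': 283.5127560153451, 'cy': 210.81520318599826, 'k1': -0.10788534193522947, 'T': array([[ 2.57406058e-02, -9.96283483e-01,  8.21988057e-02,
         4.36097777e+02],
       [-9.99649037e-01, -2.51377896e-02,  8.36030700e-03,
        -6.68494130e+01],
       [-6.26293949e-03, -8.23851563e-02, -9.96580886e-01,
         1.09676800e+03],
       [ 0.00000000e+00,  0.00000000e+00,  0.00000000e+00,
         1.00000000e+00]])}
```

View pics/top0.png

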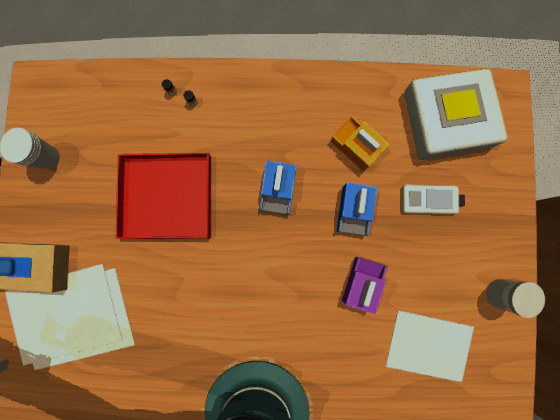

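View pics/scene0.png

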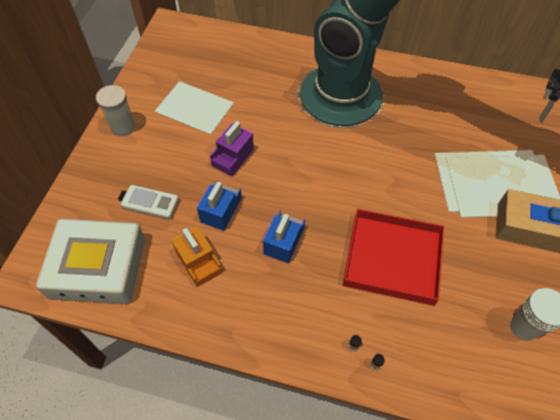

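```bash
cat > h.py <<'E'
import numpy as np,cv2
from workcell import bot
def ray(name,uv,c=None):
    c=c or bot.get_calibration(name);f=210/np.tan(np.radians(c["vertical_fov"]/2))
    q=(np.atleast_2d(uv).astype(float)-[c["cx"],c["cy"]])/f; p=q.copy()
    for _ in range(20): p=q/(1+c["k1"]*(p**2).sum(1,keepdims=True))
    return c["T"][:3,3],np.c_[p,np.ones(len(p))],c["T"][:3,:3]
def onplane(name,uv,z,c=None):
    o,r,R=ray(name,uv,c);d=r@R.T;return o+d*((z-o[2])/d[:,2])[:,None]
def cloud(name,uv,depth,c=None):
    o,r,R=ray(name,uv,c);return o+(r*np.asarray(depth)[:,None])@R.T
def pts(mask): v,u=np.nonzero(mask);return np.c_[u,v]
E
cat > m.py <<'E'
from h import *
for n in("top","scene"):
    z=np.load(n+"0.npz");p,d=z["p"],z["d"];h=cv2.cvtColor(p,cv2.COLOR_RGB2HSV)
    def fin(nm,box):
        x0,y0,x1,y1=box;m=np.zeros(d.shape,bool);m[y0:y1,x0:x1]=True
        w=m&(h[...,1]<60)&(h[...,2]>120)
        uv=pts(w);P=cloud(n,uv,d[w]);k=P[:,2]>112;q=onplane(n,uv[k],125)[:,:2].astype(np.float32)
        r=cv2.minAreaRect(q);print(n,nm,len(uv),k.sum(),"z",np.median(P[k,2]).round(1),"rect",np.round(r[0],1),np.round(r[1],1),round(r[2],1),"pca",np.round(q.mean(0),1))
        v=np.linalg.svd(q-q.mean(0))[2][0];print("   axis yaw",np.degrees(np.arctan2(v[1],v[0])).round(1)%180)
        b=m&(h[...,0]>100)&(h[...,0]<125)&(h[...,1]>120);uv=pts(b);P=cloud(n,uv,d[b]);k=(P[:,2]>74)&(P[:,2]<86)
        if k.sum()>10:
            r=cv2.minAreaRect(P[k,:2].astype(np.float32));print("   hood z80",np.round(r[0],1),np.round(r[1],1),round(r[2],1))
    for nm,b in ({"L":(255,155,300,200),"R":(335,180,380,216)} if n=="top" else {"L":(262,210,306,245),"R":(197,180,240,212)}).items(): fin(nm,b)
    red=((h[...,0]<6)|(h[...,0]>174))&(h[...,1]>180)&(h[...,2]>80)
    red=red.astype(np.uint8);_,l,s,_=cv2.connectedComponentsWithStats(red);i=1+s[1:,4].argmax();m=l==i
    P=cloud(n,pts(m),d[m]);k=P[:,2]>38;r=cv2.minAreaRect(P[k,:2].astype(np.float32));print("tray",s[i],np.round(r[0],1),np.round(r[1],1),round(r[2],1),"z",np.median(P[k,2]))
    mw=np.zeros(d.shape,bool)
    if n=="top":
        mw[180:220,400:460]=True;mw&=(h[...,1]<60);P=cloud(n,pts(mw),d[mw]);k=P[:,2]>20;r=cv2.minAreaRect(P[k,:2].astype(np.float32));print("meter",np.round(r[0],1),np.round(r[1],1),round(r[2],1))
E
python3 m.py
python3 -c "
import cv2
p=cv2.imread('pics/top0.png')[120:320,230:480];cv2.imwrite('pics/crop1.png',cv2.resize(p,None,fx=3,fy=3,interpolation=2))"
```

```text
top L 151 137 z 124.8 rect [595.5 -43.6] [12.9 58.6] 82.9 pca [595.4 -43.5]
   axis yaw 172.7
   hood z80 [597.6 -43.7] [75.4 83.7] 82.7
top R 172 146 z 124.9 rect [ 545.6 -243.7] [13.7 59.5] 83.4 pca [ 545.9 -243.5]
   axis yaw 173.4
   hood z80 [ 549.1 -243.4] [75.1 81.2] 82.9
tray [ 116  153   93   86 7222] [553.9 155.8] [448.7 229. ] 89.2 z 45.099997294329114
meter [ 532.6 -287.3] [ 94.5 471.9] 12.3
scene L 186 115 z 124.2 rect [598.  -41.9] [14.1 60.5] 81.7 pca [597.8 -42. ]
   axis yaw 172.9
   hood z80 [598.7 -42.1] [75.7 85.6] 82.8
scene R 164 102 z 124.5 rect [ 548.8 -241.4] [14.1 60.5] 82.9 pca [ 549.2 -241.6]
   axis yaw 173.3
   hood z80 [ 549.  -241.6] [80.2 85.3] 85.3
tray [ 343  209  101   96 7295] [840.2 250.1] [248.3 801.9] 88.7 z 44.09298984245265
```

View pics/crop1.png

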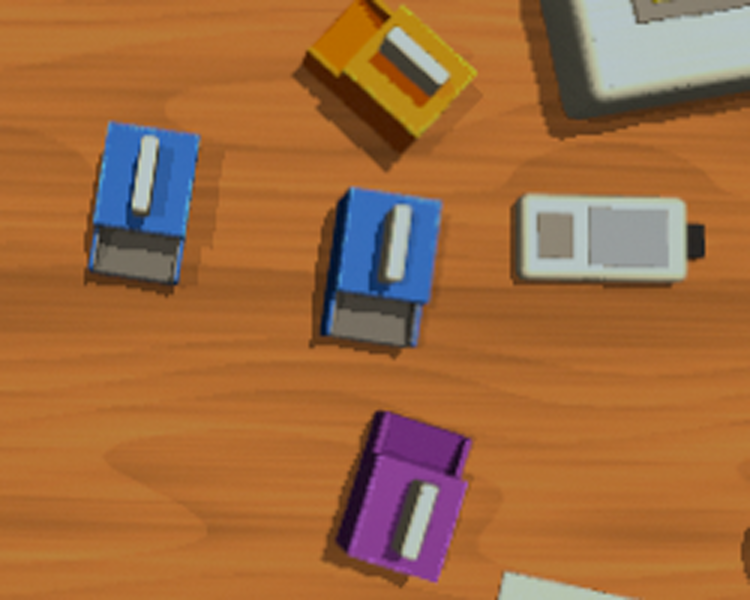

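```bash
cat > t.py <<'E'
from h import *
for n in("top","scene"):
    z=np.load(n+"0.npz");p,d=z["p"],z["d"];h=cv2.cvtColor(p,cv2.COLOR_RGB2HSV)
    red=(((h[...,0]<5)|(h[...,0]>174))&(h[...,1]>200)).astype(np.uint8)
    _,l,s,_=cv2.connectedComponentsWithStats(red);i=1+s[1:,4].argmax();m=(l==i)&(d>0)
    P=cloud(n,pts(m),d[m]);k=(P[:,2]>40)&(P[:,2]<50);q=P[k,:2]
    r=cv2.minAreaRect(np.percentile(q,[0,100],axis=0).astype(np.float32));q=q[(abs(q-np.median(q,0))<200).all(1)].astype(np.float32)
    r=cv2.minAreaRect(q);print(n,k.sum(),np.round(r[0],1),np.round(r[1],1),round(r[2],1),q.min(0),q.max(0))
    c=cv2.approxPolyDP(max(cv2.findContours(red,0,1)[0],key=cv2.contourArea),6,True)[:,0];print(c.tolist(),onplane(n,c,45).round(0)[:,:2].tolist())
E
python3 t.py
```

```text
top 566 [555.5 256.9] [219.1 239.6] 2.6 [442.33014 133.24475] [667.2189  378.83444]
[[209, 155], [119, 155], [116, 236], [209, 237]] [[662.0, 137.0], [658.0, 375.0], [447.0, 370.0], [452.0, 128.0]]
scene 469 [557.7 256.9] [222.2 238.8] 1.8 [444.2327  134.99742] [670.9005  378.54544]
[[357, 210], [343, 284], [433, 304], [443, 227]] [[457.0, 136.0], [684.0, 143.0], [677.0, 369.0], [449.0, 370.0]]
```

```bash
cat > d.py <<'E'
# d.py x y z yaw [pitch-about-tool-y tilt]: turn (deg, tool axes) and shift (m, tool axes) from here to there
import sys;from h import *
from scipy.spatial.transform import Rotation as Ro
x,y,z,yaw=map(float,sys.argv[1:5]);tilt=float(sys.argv[5]) if len(sys.argv)>5 else 0
s=bot.get_state();R=Ro.from_euler("xyz",s["eef_rot"],degrees=True)
T=Ro.from_euler("xyz",[180,0,yaw],degrees=True)*Ro.from_rotvec([0,tilt,0],degrees=True)
print("t",s["time_s"],"pos",s["position"].round(1),"rot",s["eef_rot"].round(1),"F",s["force"].round(2),"w",round(s["gripper_width"],3),"j",s["joint_pos"].round(0))
print("turn",(R.inv()*T).as_rotvec(degrees=True).round(1),"shift",R.inv().apply((np.array([x,y,z])-s["position"])/1000).round(4))
E
python3 d.py 547.5 -242.6 216 173
```

```text
t 0.1 pos [165.9 602.2 215.9] rot [-179.9    0.   164.6] F [-0.84  0.59  0.64] w 1.004 j [-77.  24.  -1.  92.   0.  64.  -3.]
turn [-0.1  0.  -8.4] shift [-5.922e-01 -7.132e-01  7.000e-04]
```

```bash
python3 -m handwheel '[0,0,0,-0.032,-0.0385,0,100, 0,0,0,-0.064,-0.077,0,100, 0,0,0,-0.096,-0.1155,0,100, 0,0,0,-0.128,-0.154,0,100, 0,0,0,-0.16,-0.1925,0,100, 0,0,0,-0.192,-0.231,0,100, 0,0,0,-0.224,-0.2695,0,100, 0,0,0,-0.256,-0.308,0,100]' 50
python3 -m handwheel '[0,0,0,-0.032,-0.0385,0,100, 0,0,0,-0.064,-0.077,0,100, 0,0,0,-0.096,-0.1155,0,100, 0,0,0,-0.128,-0.154,0,100, 0,0,0,-0.16,-0.1925,0,100, 0,0,0,-0.192,-0.231,0,100, 0,0,0,-0.224,-0.2695,0,100, 0,0,0,-0.256,-0.308,0,100]'
python3 d.py 547.5 -242.6 216 173
```

```text
time_s: 0.9
position: [331.1, 236.1, 216.5]
eef_rot: [180.0, -0.0, 164.6]
force: [1.7, 0.1, 0.7]
gripper_width: 0.998
time_s: 1.7
position: [496.0, -128.3, 216.5]
eef_rot: [180.0, 0.0, 164.6]
force: [0.9, 1.8, -0.3]
gripper_width: 1.002
t 1.7 pos [ 496.  -128.3  216.5] rot [180.    0.  164.6] F [ 0.9   1.82 -0.29] w 1.002 j [-20.  14.  37. 109. -10.  59.  95.]
turn [ 0.   0.  -8.4] shift [-0.0799 -0.0966  0.0005]
```

```bash
python3 -m handwheel '[0,0,-3,-0.027,-0.032,0,50, 0,0,-6,-0.053,-0.064,0,50, 0,0,-8.4,-0.08,-0.0965,0,50, 0,0,-8.4,-0.08,-0.0965,0,50]'
python3 - <<'E'
from h import *
c=bot.get_calibration("wrist");p,d=bot.read_camera("wrist");cv2.imwrite("pics/w1.png",p[:,:,::-1]);np.savez("w1.npz",p=p,d=d)
h=cv2.cvtColor(p,cv2.COLOR_RGB2HSV);P=cloud("wrist",pts(d>0),d[d>0],c);k=(P[:,2]>118)&(P[:,2]<130)&(abs(P[:,0]-547)<60)&(abs(P[:,1]+243)<30)
r=cv2.minAreaRect(P[k,:2].astype(np.float32));print(k.sum(),r)
E
python3 d.py 547.5 -242.6 216 173
```

```text
time_s: 2.1
position: [547.1, -245.8, 215.9]
eef_rot: [-179.8, -0.0, 172.8]
force: [-0.8, 0.8, 0.6]
gripper_width: 0.698
1307 ((544.5147705078125, -242.45529174804688), (13.850485801696777, 59.61429977416992), 83.19090270996094)
t 2.15 pos [ 546.7 -243.2  215.7] rot [-1.799e+02 -1.000e-01  1.728e+02] F [ 0.01  1.23 -0.25] w 0.653 j [ -6.  24.  36.  97. -16.  63. 117.]
turn [-0.1 -0.1 -0.2] shift [-0.0007  0.0007 -0.0003]
```

View pics/w1.png

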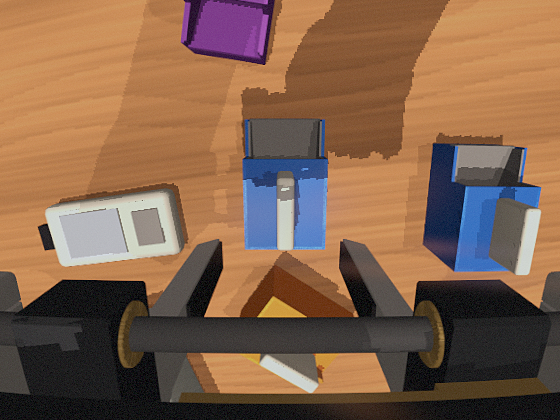

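```bash
cat > wt.py <<'E'
from h import *
F=[]
for i in range(8):
    F.append(np.r_[(s:=bot.get_state())["force"],s["wrist_torque"]]);bot.read_camera("wrist")
print("F mean",np.mean(F,0).round(2),"sd",np.std(F,0).round(2),"t",s["time_s"],"pos",s["position"].round(1),"rot",s["eef_rot"].round(1),"w",round(s["gripper_width"],3))
E
python3 wt.py
python3 -m handwheel '[0,0,-0.2,0.001,0,0.04,45, 0,0,-0.2,0.001,0,0.08,45, 0,0,-0.2,0.001,0,0.106,45, 0,0,-0.2,0.001,0,0.1155,45, 0,0,-0.2,0.001,0,0.1155,45]' 
python3 -m handwheel '[0,0,0,0,0,0,0, 0,0,0,0,0,0,0, 0,0,0,0,0,0,0, 0,0,0,0,0,0,0, 0,0,0,0,0,0,0]' 50
python3 d.py 545.5 -242.6 100 173
```

```text
F mean [-0.09  0.13 -0.01  0.03  0.01  0.02] sd [0.41 0.72 0.46 0.04 0.03 0.02] t 2.5 pos [ 547.2 -239.7  216.8] rot [180.    0.  173.1] w 0.501
time_s: 3.05
position: [545.8, -240.3, 100.5]
eef_rot: [180.0, -0.1, 173.2]
force: [0.4, -0.4, 0.8]
gripper_width: 0.449
time_s: 3.55
position: [546.2, -240.5, 101.3]
eef_rot: [-180.0, 0.0, 173.2]
force: [-0.5, -0.2, -1.3]
gripper_width: 0.148
t 3.55 pos [ 546.2 -240.5  101.3] rot [-180.     0.   173.2] F [-0.46 -0.22 -1.25] w 0.148 j [ -3.  32.  32. 103. -21.  51. 122.]
turn [-0.   0.   0.2] shift [ 0.0004 -0.0021  0.0013]
```

```bash
python3 -m handwheel '[0,0,0,0,0,0,0, 0,0,0,0,0,-0.01,0, 0,0,0,0,0,-0.025,0, 0,0,0,0,0,-0.04,0, 0,0,0,0,0,-0.04,0, 0,0,0,0,0,-0.04,0]'
python3 wt.py; python3 wt.py
```

```text
time_s: 4.15
position: [546.4, -240.5, 141.5]
eef_rot: [-180.0, 0.1, 173.2]
force: [-0.2, 0.5, -2.3]
gripper_width: 0.144
F mean [ 0.04  0.16 -1.82  0.01 -0.   -0.01] sd [0.35 0.3  0.35 0.04 0.02 0.02] t 4.5 pos [ 545.9 -240.6  140.7] rot [-180.    -0.   173.2] w 0.147
F mean [ 0.31 -0.1  -1.52  0.    0.    0.  ] sd [0.55 0.24 0.57 0.04 0.02 0.03] t 4.9 pos [ 546.1 -240.6  141. ] rot [-180.     0.   173.2] w 0.147
```

Caddy R weighs about 1.65 N, which matches empty (1.47 N, against 2.84 N loaded). I'll set it down and weigh L.

```bash
python3 -m handwheel '[0,0,0,0,-0.002,0.015,0, 0,0,0,0,-0.002,0.03,0, 0,0,0,0,-0.002,0.037,0, 0,0,0,0,-0.002,0.04,0, 0,0,0,0,-0.002,0.04,0, 0,0,0,0,-0.002,0.04,0]'
python3 -m handwheel '[0,0,0,0,0,0,40, 0,0,0,0,0,0,40, 0,0,0,0,0,0,40, 0,0,0,0,0,-0.02,45, 0,0,0,0,0,-0.06,45, 0,0,0,0,0,-0.1,45, 0,0,0,0,0,-0.1,45]'
python3 d.py 596.5 -42.8 200 173
```

```text
time_s: 5.55
position: [545.5, -242.6, 101.1]
eef_rot: [180.0, -0.0, 173.2]
force: [-5.4, 3.2, 13.7]
gripper_width: 0.142
time_s: 6.25
position: [547.7, -243.8, 205.7]
eef_rot: [-179.9, 0.4, 173.2]
force: [0.3, -0.4, -0.4]
gripper_width: 0.449
t 6.25 pos [ 547.7 -243.8  205.7] rot [-179.9    0.4  173.2] F [ 0.26 -0.42 -0.4 ] w 0.449 j [ -6.  25.  36.  98. -16.  62. 118.]
turn [-0.1  0.4  0.2] shift [-0.0246  0.2053  0.0056]
```

```bash
python3 -m handwheel '[0,0,0,-0.006,0.045,0,45, 0,0,0,-0.012,0.09,0,45, 0,0,0,-0.018,0.135,0,45, 0,0,0,-0.024,0.175,0,45, 0,0,0,-0.0255,0.2035,0,45, 0,0,0,-0.0255,0.2035,0,45, 0,0,0,-0.0255,0.2035,0,45]'
python3 wt.py; python3 - <<'E'
from h import *
c=bot.get_calibration("wrist");p,d=bot.read_camera("wrist");P=cloud("wrist",pts(d>0),d[d>0],c);k=(P[:,2]>118)&(P[:,2]<130)&(abs(P[:,0]-597)<60)&(abs(P[:,1]+43)<20)
print(k.sum(),cv2.minAreaRect(P[k,:2].astype(np.float32)))
E
python3 d.py 596.5 -42.8 100 173
```

```text
time_s: 6.95
position: [595.1, -43.3, 200.4]
eef_rot: [-180.0, -0.0, 173.3]
force: [1.0, -0.2, 0.4]
gripper_width: 0.45
F mean [ 0.11  0.15 -0.05 -0.    0.01  0.01] sd [0.56 0.63 0.49 0.03 0.02 0.03] t 7.3 pos [595.2 -44.2 201. ] rot [-180.     0.   173.1] w 0.447
1399 ((593.8383178710938, -41.80650329589844), (13.544174194335938, 59.39832305908203), 82.8584976196289)
t 7.4 pos [595.2 -43.9 201. ] rot [-180.     0.   173.2] F [0.46 0.64 0.46] w 0.454 j [-24.  25.  33.  98. -15.  61.  97.]
turn [-0.   0.   0.2] shift [-0.0011  0.0012  0.101 ]
```

```bash
python3 -m handwheel '[0,0,0,0,0.001,0.04,45, 0,0,0,0,0.001,0.08,45, 0,0,0,0,0.001,0.1,45, 0,0,0,0,0.001,0.1005,45, 0,0,0,0,0.001,0.1005,0, 0,0,0,0,0.001,0.1005,0, 0,0,0,0,0.001,0.1005,0, 0,0,0,0,0.001,0.1005,0]' 50
python3 -m handwheel '[0,0,0,0,0,0,0, 0,0,0,0,0,0,0, 0,0,0,0,0,-0.01,0, 0,0,0,0,0,-0.025,0, 0,0,0,0,0,-0.04,0, 0,0,0,0,0,-0.04,0, 0,0,0,0,0,-0.04,0]'
python3 wt.py; python3 wt.py; python3 d.py 600 257 200 173
```

```text
time_s: 8.2
position: [595.9, -42.5, 101.4]
eef_rot: [180.0, 0.1, 173.2]
force: [-0.3, -1.7, 6.2]
gripper_width: 0.147
time_s: 8.9
position: [595.6, -42.4, 141.0]
eef_rot: [180.0, 0.1, 173.2]
force: [-0.4, -0.4, -3.5]
gripper_width: 0.146
F mean [-0.1  -0.27 -2.99  0.02  0.03  0.01] sd [0.49 0.33 0.44 0.02 0.03 0.02] t 9.25 pos [595.2 -42.5 140.1] rot [-180.    -0.   173.2] w 0.147
F mean [-0.23 -0.23 -2.94  0.01  0.03  0.  ] sd [0.63 0.27 0.32 0.04 0.02 0.03] t 9.65 pos [595.4 -42.5 140.5] rot [-180.     0.   173.2] w 0.145
t 9.7 pos [595.4 -42.5 140.5] rot [-180.     0.   173.2] F [ 0.04 -0.05 -3.23] w 0.147 j [-23.  29.  31. 101. -18.  55.  99.]
turn [-0.   0.   0.2] shift [ 0.0309  0.298  -0.0595]
```

L weighs about 2.97 N, so it holds the cell. I'll carry it level over the tray.

```bash
python3 -m handwheel '[0,0,0,0,0,-0.025,0, 0,0,0,0,0,-0.055,0, 0,0,0,0.002,0.02,-0.06,0, 0,0,0,0.006,0.055,-0.06,0, 0,0,0,0.009,0.095,-0.06,0, 0,0,0,0.013,0.135,-0.06,0, 0,0,0,0.017,0.175,-0.06,0, 0,0,0,0.02,0.215,-0.06,0]'
python3 -m handwheel '[0,0,0,0.004,0.035,0,0, 0,0,0,0.006,0.06,0,0, 0,0,0,0.008,0.077,0,0, 0,0,0,0.008,0.0835,0,0, 0,0,0,0.008,0.0835,0.015,0, 0,0,0,0.008,0.0835,0.035,0, 0,0,0,0.008,0.0835,0.047,0, 0,0,0,0.008,0.0835,0.05,0]'
python3 d.py 603 257 150 173 -45
python3 -c "
from h import *
p,d=bot.read_camera('top');cv2.imwrite('pics/t2.png',p[:,:,::-1])"
```

```text
time_s: 10.5
position: [600.7, 175.1, 200.6]
eef_rot: [180.0, 0.0, 173.2]
force: [-0.3, -0.8, -1.9]
gripper_width: 0.146
time_s: 11.3
position: [602.4, 255.6, 148.6]
eef_rot: [-179.9, -0.1, 173.1]
force: [-0.0, 0.3, -2.3]
gripper_width: 0.143
t 11.3 pos [602.4 255.6 148.6] rot [-1.799e+02 -1.000e-01  1.731e+02] F [-0.02  0.31 -2.31] w 0.143 j [-45.  33.  28.  92. -17.  59.  71.]
turn [ -0.1 -45.1   0.1] shift [-0.0004  0.0015 -0.0014]
```

View pics/t2.png

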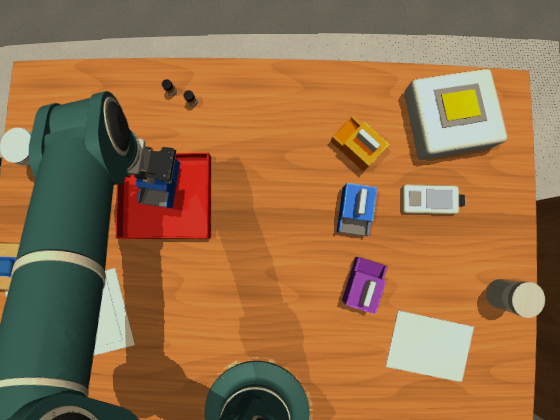

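```bash
python3 -m handwheel '[0,-5,0,0,0,0,0, 0,-10,0,0,0,0,0, 0,-14,0,0,0,0,0, 0,-18,0,0,0,0,0, 0,-21,0,0,0,0,0, 0,-24,0,0,0,0,0]'
python3 d.py 603 257 150 173 -46
```

```text
time_s: 11.95
position: [603.2, 257.1, 151.5]
eef_rot: [179.9, 24.2, 173.1]
force: [0.6, 1.0, -2.8]
gripper_width: 0.143
t 11.95 pos [603.2 257.1 151.5] rot [179.9  24.2 173.1] F [ 0.57  0.98 -2.81] w 0.143 j [-64.  27.  39. 110.  -3.  29.  55.]
turn [  0.2 -21.8   0.1] shift [ 0.0008 -0.0001  0.0013]
```

```bash
python3 -m handwheel '[0,-3,0,0,0,0,0, 0,-6,0,0,0,0,0, 0,-9,0,0,0,0,0, 0,-12,0,0,0,0,0, 0,-14,0,0,0,0,0]'
python3 d.py 603 257 150 173 -46
```

```text
time_s: 12.45
position: [602.9, 257.3, 151.1]
eef_rot: [179.9, 38.1, 173.2]
force: [0.0, -0.5, -1.3]
gripper_width: 0.144
t 12.45 pos [602.9 257.3 151.1] rot [179.9  38.1 173.2] F [ 0.04 -0.52 -1.28] w 0.144 j [-81.  31.  54. 119.   4.  13.  41.]
turn [ 0.2 -7.9  0.1] shift [ 0.0006 -0.0003  0.001 ]
```

```bash
python3 wt.py; python3 -c "
from h import *
a=bot.read_camera('scene')[0][180:330,300:480];b=bot.read_camera('top')[0][130:250,100:244]
f=lambda i:cv2.resize(i,(600,500 if 0 else 300*2-100),interpolation=2)
cv2.imwrite('pics/s3.png',np.hstack([cv2.resize(a,(400,333)),cv2.resize(b,(400,333))])[:,:,::-1])"
```

```text
F mean [-0.34  0.14 -1.84  0.11  0.86 -0.02] sd [0.63 0.69 0.83 0.05 0.07 0.04] t 12.8 pos [603.5 257.  151. ] rot [179.9  38.  173.1] w 0.145
```

View pics/s3.png

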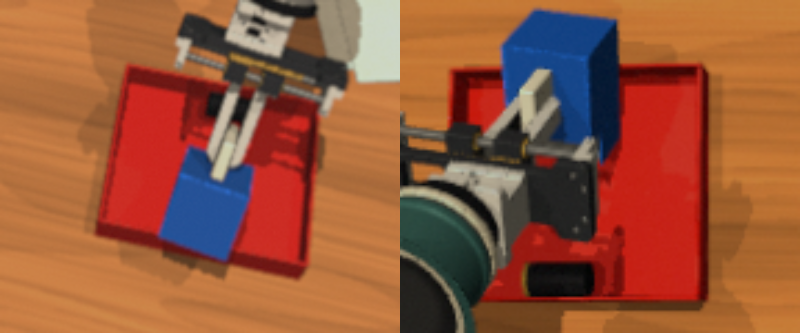

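The black cell lies in the tray by the front wall, and the caddy now weighs about 1.8 N. I'll level it and carry it back.

```bash
python3 -m handwheel '[0,5,0,0,0,0,0, 0,10,0,0,0,0,0, 0,15,0,0,0,0,0, 0,20,0,0,0,0,0, 0,25,0,0,0,0,0, 0,30,0,0,0,0,0, 0,35,0,0,0,0,0, 0,38,0,0,0,0,0]'
python3 -m handwheel '[0,0,0,0,0,0,0, 0,0,0,0,0,-0.025,0, 0,0,0,0,0,-0.05,0, 0,0,0,0,0,-0.05,0]'
python3 d.py 595.5 -42.8 200 173.2
```

```text
time_s: 13.75
position: [603.9, 256.3, 151.0]
eef_rot: [180.0, -0.2, 173.1]
force: [-0.2, 0.0, -0.8]
gripper_width: 0.147
time_s: 14.15
position: [604.1, 257.7, 203.7]
eef_rot: [179.9, 0.3, 173.2]
force: [0.8, -1.3, -1.5]
gripper_width: 0.144
t 14.15 pos [604.1 257.7 203.7] rot [179.9   0.3 173.2] F [ 0.85 -1.28 -1.49] w 0.144 j [-44.  30.  26.  89. -14.  64.  68.]
turn [0.1 0.3 0. ] shift [-0.027  -0.2994  0.003 ]
```

```bash
python3 -m handwheel '[0,0,0,-0.003,-0.03,0,0, 0,0,0,-0.006,-0.07,0,0, 0,0,0,-0.01,-0.11,0,0, 0,0,0,-0.014,-0.15,0,0, 0,0,0,-0.017,-0.19,0,0, 0,0,0,-0.021,-0.23,0,0, 0,0,0,-0.024,-0.265,0,0, 0,0,0,-0.027,-0.29,0,0]'
python3 -m handwheel '[0,0,0,0,-0.0085,0,0, 0,0,0,0,-0.0085,0.03,0, 0,0,0,0,-0.0085,0.05,0, 0,0,0,0,-0.0085,0.05,0, 0,0,0,0,-0.0085,0.05,0]'
python3 d.py 595.5 -42.8 101 173.2
python3 - <<'E'
from h import *
for n in("top","scene"):
    p,d=bot.read_camera(n);cv2.imwrite(f"pics/{n}4.png",p[:,:,::-1])
    h=cv2.cvtColor(p,cv2.COLOR_RGB2HSV);m=(d>0)&(h[...,0]>100)&(h[...,0]<125)&(h[...,1]>120);P=cloud(n,pts(m),d[m]);k=(abs(P[:,0]-597)<80)&(abs(P[:,1]+43)<60)&(P[:,2]>105);Q=P[k]
    for _ in range(3):
        A=np.c_[Q[:,:2]-[597,-43],np.ones(len(Q))];c=np.linalg.lstsq(A,Q[:,2],rcond=None)[0];Q=Q[abs(Q[:,2]-A@c)<6]
    print(n,len(Q),"slope deg x,y",np.degrees(c[:2]).round(2),"hood z",c[2].round(1))
E
```

```text
time_s: 14.95
position: [594.6, -36.4, 200.0]
eef_rot: [-179.9, 0.1, 173.1]
force: [-0.3, -0.1, -1.7]
gripper_width: 0.144
time_s: 15.45
position: [594.4, -41.7, 150.7]
eef_rot: [-180.0, 0.0, 173.2]
force: [1.1, 0.3, -1.7]
gripper_width: 0.145
t 15.45 pos [594.4 -41.7 150.7] rot [-180.     0.   173.2] F [ 1.08  0.35 -1.73] w 0.145 j [-21.  27.  29. 101. -16.  56.  98.]
turn [-0.  0.  0.] shift [-0.0013 -0.0009  0.0497]
top 0 slope deg x,y [0. 0.] hood z 0.0
scene 471 slope deg x,y [-2.04 -0.44] hood z 129.4
```

```bash
python3 -m handwheel '[0,0,0,-0.001,-0.0005,0.02,0, 0,0,0,-0.001,-0.0005,0.038,0, 0,0,0,-0.001,-0.0005,0.045,0, 0,0,0,-0.001,-0.0005,0.049,0, 0,0,0,-0.001,-0.0005,0.049,0, 0,0,0,-0.001,-0.0005,0.049,0]'
python3 -m handwheel '[0,0,0,0,0,0,20, 0,0,0,0,0,0,40, 0,0,0,0,0,0,45, 0,0,0,0,0,0,45, 0,0,0,0,0,-0.02,45, 0,0,0,0,0,-0.06,45, 0,0,0,0,0,-0.1,45, 0,0,0,0,0,-0.14,45]'
python3 -m handwheel '[0,0,0,0.04,0,0,45, 0,0,0,0.08,0,0,45, 0,0,0,0.12,0,0,45, 0,0,0,0.16,0,0,45, 0,0,0,0.16,0,0,45]'
python3 - <<'E'
import re
from h import *
for n in("top","scene"):
    p,d=bot.read_camera(n);cv2.imwrite(f"pics/{n}5.png",p[:,:,::-1])
    h=cv2.cvtColor(p,cv2.COLOR_RGB2HSV);w=(d>0)&(h[...,1]<60)&(h[...,2]>120)
    P=cloud(n,pts(w),d[w])
    for nm,x,y in(("L",596,-43),("R",546,-243)):
        k=(P[:,2]>112)&(P[:,2]<135)&(abs(P[:,0]-x)<60)&(abs(P[:,1]-y)<30);q=onplane(n,pts(w)[k],125)
        print(n,nm,k.sum(),np.median(P[k,2]) if k.any() else 0,cv2.minAreaRect(q[:,:2].astype(np.float32)) if k.any() else 0)
print(bot.get_state()["force"],bot.get_state()["position"],bot.get_state()["time_s"])
E
```

```text
time_s: 16.15
position: [595.8, -43.0, 102.3]
eef_rot: [180.0, 0.1, 173.2]
force: [0.2, 0.3, -0.6]
gripper_width: 0.144
time_s: 16.95
position: [595.1, -43.1, 243.1]
eef_rot: [-180.0, -0.0, 173.2]
force: [0.6, -0.3, 0.4]
gripper_width: 0.449
time_s: 17.45
position: [433.0, -23.6, 241.6]
eef_rot: [179.9, -0.0, 173.2]
force: [0.9, -0.3, 0.1]
gripper_width: 0.447
top L 141 124.74306034649294 ((594.7445068359375, -44.079742431640625), (13.008384704589844, 59.870880126953125), 83.54276275634766)
top R 151 125.00210975716789 ((543.9671630859375, -243.34469604492188), (14.55529499053955, 57.98039245605469), 84.852783203125)
scene L 116 124.44564487041532 ((597.8822021484375, -42.364559173583984), (14.283405303955078, 60.54304885864258), 83.06993103027344)
scene R 102 124.10320339257191 ((547.3602294921875, -241.08982849121094), (14.28014087677002, 61.4472541809082), 82.85890197753906)
[ 0.57014063 -0.64139027  0.40482644] [436.5575213  -23.77752435 242.09530723] 17.55
```

View pics/scene5.png

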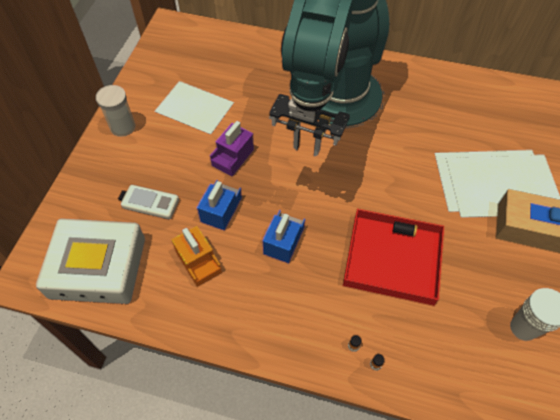

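The scene picture shows the cell at rest in the tray at (404,229). Both caddies stand upright within about 2 mm of where they started, the meter and decoys are unmoved, and the arm is clear.

```bash
python3 -c "
from workcell import bot
print(bot.close_job())"
```

```text
the job is handed in; nothing more can be done
None
```

The spent cell is in the red tray, and both blue caddies are back upright where they stood. I handed the job in at about 17.6 s of the 69 s allowed.

- **Weighing:** I lifted both caddies level by their fins. The right one, beside the meter, read about 1.65 N, so it was empty and I never tipped it. The left one read about 2.97 N, so it held the cell.
- **Tipping:** I carried the left caddy level into the tray and tipped it front down. I stopped at about 38 degrees rather than 45, because a wrist joint was nearing its limit. The picture showed the cell already out, and the caddy then read about 1.8 N.
- **Last checks:** Both fin tops measured 124–125 mm high, so the caddies stand upright. They are within about 2 mm of their starting positions. The cell lies at rest by the tray's front wall, the meter and the orange and purple look-alikes look unmoved, and the open gripper touches nothing.
- **Disagreements:** The top and scene cameras differ by about 3 mm in x, roughly their calibration error. A fit to the left caddy's hood before I set it down suggested a 2 degree tilt, but I saw no sign of one once it was released. The force on setting the right caddy down briefly read about 14 N, well under the limit.

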